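# Load the sample slide under the leaf spring

### The job

Press the white sample slide down hard on its springy bed and, keeping it pressed down, push it along the channel so that it passes below the bridge and under the leaf spring, right up against the end stop, where the bed springs up again behind it. Push it with the fingertips only, never lift it out of the channel, and leave the other things on the desk where they are.

Things in the scene. Friction and masses are not known exactly. Their poses are not given: they have to be found in the camera images.
- station: Fixed sample-check station: dark steel base 280x116 mm with two grey rails (tops 31 mm above the desk) forming a straight channel 96 mm wide. Origin on the desk surface, z up, x along the channel in the pushing direction. Open entry at x = -110 mm; sprung bed from x = -110 to 0, then a fixed channel floor 14 mm above the desk up to the end stop, whose face is at x = 156 mm.
- slide: Loose white plastic plate 150 x 92 x 8 mm, 0.18 kg, tail-heavy, in the channel. Origin: centre of its underside; x along its length in the pushing direction (nose at x = 75 mm), z up. At the start its underside is 24 mm above the desk, on the raised bed: too high for the bridge. Pressed fully down: underside 14, top 22 mm. Home against the stop: origin at station x = 81 mm, rear end 6 mm past the bed.
- thumb_pad (a point): Top face of the slide's flat thumb pad (slide x = -75 to -35 mm), on the middle line; this point is at slide x = -50, z = 8 mm. Ahead of the pad a thumb step crosses the slide's whole width: upright rear face at slide x = -35 mm, 10 mm high, ramping down forward to x = -23 mm. The front is flat with nine dark round marks. Axes as the slide's.
- bridge (a point): Centre of the underside of the grey bridge across the channel, 27 mm above the desk, at station x = 74 mm; the bridge is 16 mm long in x, its top 37 mm up (screw heads 40 mm). At the start the slide's nose is 7 to 27 mm short of it. Fully pressed, the slide passes with 5 mm to spare; its thumb step stays on the entry side. Axes as the station's.
- stop_face (a point): Centre of the end stop's upright face, 18 mm above the desk, at station x = 156 mm; the stop's top is 31 mm up. Axes as the station's.
- bed (a joint): Sprung bed under the slide, in m: 0 = up, its top 24 mm above the desk; 0.010 = fully down, level with the channel floor. The spring pushes up with 6 N at the top and 15 N at the bottom. It stays level wherever it is pressed and springs back to 0 once the slide has left it.
- leaf (a joint): Steel leaf spring, angle in rad. Hinged at the bridge's far side, it slopes on and down to station x = 124 mm, 18 mm above the desk. 0 = at rest, about 0.1 when it lies on the slide, pressing with about 5 N.
- sample_tin: Round grey lidded tin, 69 mm across, 42 mm high, beside the station. Bystander, to be left alone; origin at the centre of its underside.
- brass_weight: Brass check weight with a knob, 32 mm across, 34 mm high, beside the station. Bystander, to be left alone; origin at the centre of its underside.
- steel_cup: Small open steel cup, 65 mm across, 48 mm high, beside the station. Bystander, to be left alone; origin at the centre of its underside.
- marker: Marker pen, 135 mm long along its y, 17 mm wide, beside the station. Bystander, to be left alone; origin at the centre of its underside.
- stamp: Wooden hand stamp with a knob, 25 x 48 mm, 73 mm high. Bystander, to be left alone; origin at the centre of its underside.
- tape: Roll of masking tape lying flat, 92 mm across, 25 mm high. Bystander, to be left alone; origin at the centre of its underside.

How it is judged:
By the outcome, as a careful person would: the job done as asked, in the order asked, and still so for the second after the job is handed in, with the robot touching nothing.
It also fails if it takes over 35 s, if anything falls off the work surface, if the arm or the gripper's body presses on something with over 40 N, if the wrist force passes 120 N, or if a joint passes its speed limit or range.

### The arm

A 6-joint arm with a two-finger parallel gripper is mounted at the origin on a cart in front of the work surface, level with it; the furniture and walls round the work are solid. World frame = base frame: x ahead of the robot, y to its left, z up, the work surface at z = 0. Lengths are in m, angles in rad, forces in N, time in s.
With the tool pointing down it reaches from about 0.35 to 0.975 m from the base axis. Payload 4.9 kg.
Tool frame: the origin (TCP) lies on the centre line of the jaws, within the pads' length; the fingertips stand manip.tcp_to_tips ahead of it and the grasp point (between the pads) is the TCP (manip.tcp_to_tips is the distance from the TCP to the fingertips, in m); y points along the fingers, z is the direction in which the jaws open and shut, and the axes are right-handed (so a half turn about y gives the same grasp; the last joint's range is limited). The gripper opens to 85 mm and grips with 20 to 120 N. Pads are 22 mm wide; open, the fingers measure 114 mm over their backs; the gripper's body (76 mm by 85 mm) begins 54 mm behind the grasp point. The pads swing forward as they close: fully open they stand 13 mm farther back than shut.
Start: joints at [1.166, 0.053, 1.613, -0, 1.476, -0.119], TCP at [0.176, 0.6, 0.25] pointing down, gripper open.
Joint ranges: [-3.01, 3.01], [-1.01, 2.22], [0.06, 2.58], [-1.02, 4.17], [0.09, 2.62], [-3.14, 3.14]. Speed limits (rad/s): [2.57, 2.57, 3.14, 3.14, 3.14, 3.14].

### API

Orientations are given as a unit quaternion [w, x, y, z].
In Python, from plant import manip gives the robot as it stands.
- The arm moves only by the tool apply_moves, never from a script. Its argument "moves" is a list of rows, each a list of 7 numbers: the gripper's target within -1 to 1 (shut at 1, half-way at 0, fully open at -1), then the shift along the tool's x, y, z in mm, then the turn, a rotation vector about the tool's x, y, z in degrees. A call has 1 to 20 rows; each row shifts and turns the commanded pose from where the row before left it, along the tool's axes as they then stand; what a row does not reach is not made up. A row lasts 1/10 s, in which the tool goes at most 50 mm and 8.59 degrees, less where a joint would pass 70% of its speed; a pose out of reach is approached as far as the arm can. A call with a gripper value outside its range is refused whole. The fingers move at their own pace and stop on an object; the grip force is fixed at half the most. Time passes only in rows, so rows that do not move let the fingers close. It gives the time, the measured TCP pose, the force and the opening at its end, in the units of the state.
- manip.state(): the state, without advancing time (a new reading comes with each control period).
- manip.grab_frame(name): name is "scene" or "top" or "wrist"; returns the picture (400x640x3 uint8, blue, green, red); there is no depth.
- manip.calibration(name): a dict with "mtx" (3x3 intrinsics, pixels), "T" (4x4, takes a point from camera to world coordinates); the wrist camera has in their place "T_tool_cam" (4x4, takes a point from camera to tool coordinates, whose origin is the TCP and whose axes are the tool frame's). Camera axes: x right, y down, z forward; pixel columns grow to the right and rows downward; lengths in m; the calibration is good to about 2 mm. A picture is of the moment at which its call begins: read the wrist's pose just before it. calibration takes no time and is no camera call.
- manip.job_done(): hands the job in, once; it reports no verdict.
The state is a dict: "time": time; "joint_pos": joint angles; "joint_vel": joint speeds; "joint_efforts": joint torques, N m; "tool_pos": TCP position; "tool_rot": TCP orientation; "contact_force": force on the tool from outside, world axes, zero at the start; "ft_torque": the same for the moment, N m; "gripper_width": opening from 0.0 (shut) to 1.0 (fully open).
Only numpy, scipy, OpenCV 4.12 (cv2) and the standard library are available. Lean on these libraries where they do the work, as an engineer would, in place of code of your own. Each camera call takes 0.05 s, during which the arm holds its last target. There are 200 camera calls.

## Working session

There is one attempt and no reset: what is moved stays moved. The work goes in short steps, Python scripts to look and compute and a tool call to move; the robot and the scene stay as the last step left them, time stands still between calls to the robot, and variables do not carry over. Pictures are saved under pics/ and viewed, about 8 in all and at most 12, crops included, and the job is handed in when it is done.

Besides the shell and the picture viewer there is one more tool, called after "Request:" as name(argument=value, ...) on one line, values as JSON. apply_moves: Moves the arm, as the interface text tells. Its arguments: {"type":"object","properties":{"moves":{"type":"array","items":{"type":"array","items":{"type":"number"}}}},"required":["moves"]}

```bash
mkdir -p pics; ls
python3 - <<'E'
from plant import manip
import cv2
s=manip.state();print(s);print(manip.tcp_to_tips)
for n in("top","scene"):
    cv2.imwrite(f"pics/{n}0.png",manip.grab_frame(n));c=manip.calibration(n);print(c["mtx"],c["T"])
print(manip.calibration("wrist"))
E
```

```text
pics
{'time': 0.0, 'joint_pos': array([ 1.16599457e+00,  5.33563916e-02,  1.61426784e+00, -4.06026038e-05,
        1.47597374e+00, -1.18990477e-01]), 'joint_vel': array([-0.00134925, -0.00059895,  0.00050609, -0.00046047,  0.00071639,
        0.00047863]), 'joint_efforts': array([-1.07468024e-04, -3.93690848e+01, -3.70170164e+01, -3.38670634e-05,
        7.21293458e-03, -2.80431166e-06]), 'tool_pos': array([0.17598876, 0.59911885, 0.24907888]), 'tool_rot': array([-0.69921012,  0.70058714, -0.10087431,  0.10053479]), 'contact_force': array([0.22773059, 0.25663952, 0.05053011]), 'ft_torque': array([ 0.04099666, -0.00546428,  0.03665515]), 'gripper_width': 1.0029413668406015}
0.019
[[445.009361     0.         322.37363546]
 [  0.         445.009361   198.94132948]
 [  0.           0.           1.        ]] [[-0.02812024 -0.98017678  0.19611919  0.35166868]
 [-0.99923819  0.03287498  0.02103041 -0.14038983]
 [-0.02706094 -0.1953784  -0.98035452  1.10118802]
 [ 0.          0.          0.          1.        ]]
[[450.21217203   0.         320.0078819 ]
 [  0.         450.21217203 197.53927528]
 [  0.           0.           1.        ]] [[-0.88397013 -0.22969326  0.4072319   0.19670023]
 [-0.46747045  0.41882177 -0.77849837  0.53754398]
 [ 0.00825824 -0.87853818 -0.47760074  0.46852341]
 [ 0.          0.          0.          1.        ]]
{'mtx': array([[345.32800171,   0.        , 318.39026823],
       [  0.        , 345.32800171, 202.92235984],
       [  0.        ,   0.        ,   1.        ]]), 'T_tool_cam': array([[ 4.48565538e-05,  9.50345925e-01,  3.11195470e-01,
        -7.99377701e-02],
       [ 1.31094665e-03, -3.11195259e-01,  9.50345091e-01,
        -1.23200295e-01],
       [ 9.99999140e-01,  3.65331452e-04, -1.25981195e-03,
         1.06498013e-03],
       [ 0.00000000e+00,  0.00000000e+00,  0.00000000e+00,
         1.00000000e+00]])}
```

View pics/top0.png

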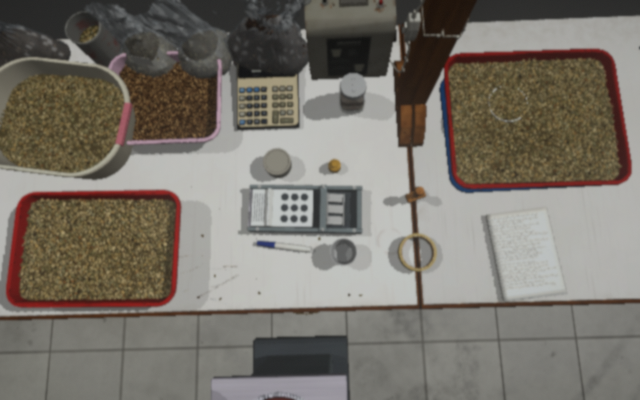

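View pics/scene0.png

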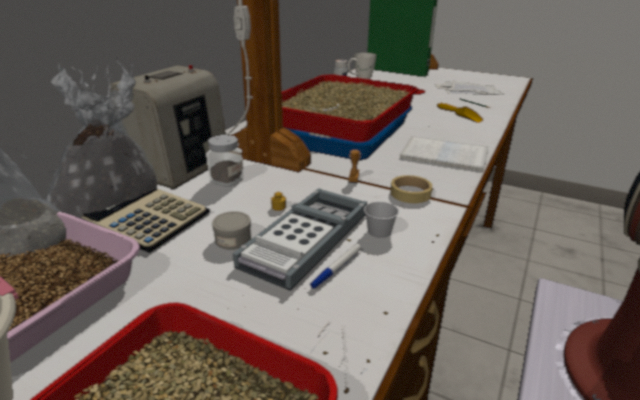

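The top view shows the station at cols 248-362, rows 185-233. The slide tail is on the left (about col 250), and the bridge at about col 320, so the push direction is image right (about -y). The tin (277,162), brass weight (335,166), cup (343,251) and marker (282,246) stand beside it.

```bash
cat > h.py <<'E'
import numpy as np,cv2
from plant import manip
from scipy.spatial.transform import Rotation as R
def ray(px,z,mtx,T):
    d=T[:3,:3]@np.linalg.solve(mtx,[px[0],px[1],1.]);o=T[:3,3]
    return o+d*(z-o[2])/d[2]
def proj(p,mtx,T):
    q=np.linalg.inv(T)@np.r_[p,1];u=mtx@q[:3];return u[:2]/u[2]
def wristT(s,c):
    T=np.eye(4);q=s["tool_rot"];T[:3,:3]=R.from_quat(np.r_[q[1:],q[0]]).as_matrix();T[:3,3]=s["tool_pos"];return T@c["T_tool_cam"]
E
python3 - <<'E'
from h import *
im=cv2.imread("pics/top0.png");c=manip.calibration("top")
cv2.imwrite("pics/top0c.png",cv2.resize(im[175:245,235:375],None,fx=5.5,fy=5.5,interpolation=cv2.INTER_CUBIC))
g=cv2.cvtColor(im,cv2.COLOR_BGR2GRAY)
roi=g[188:232,272:314]; m=(roi<110).astype(np.uint8)
n,l,st,ce=cv2.connectedComponentsWithStats(m)
for i in range(1,n):
    if 8<st[i,4]<80:
        p=ce[i]+[272,188];print(p.round(1),st[i,4],ray(p,.032,c["mtx"],c["T"]).round(4))
print(g[209,240:370])
print(g[180:240,312]);print(g[180:240,258])
E
```

```text
[284.4 196.4] 30 [ 0.5751 -0.0242  0.032 ]
[294.2 196.5] 28 [ 0.574  -0.0484  0.032 ]
[303.9 196.5] 27 [ 0.5731 -0.0722  0.032 ]
[284.1 207.3] 27 [ 0.5479 -0.0233  0.032 ]
[293.7 207.4] 27 [ 0.5468 -0.0468  0.032 ]
[303.7 207.6] 29 [ 0.5456 -0.0713  0.032 ]
[283.6 218.3] 29 [ 0.5207 -0.0217  0.032 ]
[293.5 218.2] 28 [ 0.5201 -0.0458  0.032 ]
[303.4 218.4] 30 [ 0.5189 -0.0699  0.032 ]
[174 148 132 128 128 128 129 130 137 138 127 143 175 179 172 173 171 173
 172 165 168 166 168 161 137 131 142 163 178 183 180 179 180 189 194 195
 195 195 195 191 172 134  96  77  74  79  98 134 169 179 162 123  88  76
  73  79  99 136 170 178 154 110  80  71  71  80 104 145 181 193 194 188
 161 104  58  48  48  48  54  70  91 105 110 109 110 111 118 129 142 151
 156 157 157 157 157 158 157 158 158 158 159 157 148 125  93  70  66  67
  67  63  57  54  54  54  52  56  71  91 105 109 114 131 155 167 168 169
 170 168 169 171]
[189 190 189 185 168 141 118 106  96 104 134 157 163 165 164 164 163 163
 164 163 163 163 163 163 163 163 163 163 162 161 159 155 150 144 141 141
 140 139 137 135 133 130 128 123 120 112  95  83  91 104 102  87  77  87
 106 133 163 185 192 193]
[143 166 183 184 169 149 136 124 124 156 183 193 192 184 176 174 174 174
 173 171 169 169 168 169 169 171 174 175 175 172 172 174 175 174 171 171
 173 174 171 168 171 182 190 193 184 155 121 117 129 126 104  83  90 118
 151 175 187 190 188 177]
```

View pics/top0c.png

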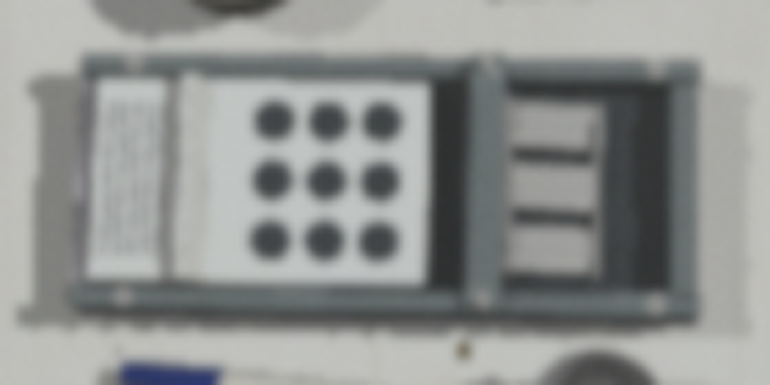

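Run:
```python
from h import *
c=manip.calibration("top");f=lambda u,v,z:ray((u,v),z,c["mtx"],c["T"])
for nm,u,v,z in(("nose",312.6,208,.032),("tail",251.3,207,.032),("steprear",264.8,207,.042),("bridge rear",320,208.5,.037),("bridge front",326.5,208.5,.037),("stopface",356.5,209,.031)):print(nm,f(u,v,z).round(4))
d=np.array([-.044,-.999,0]);q=manip.state()["tool_rot"];M=R.from_quat(np.r_[q[1:],q[0]]).as_matrix();print(M.round(3))
x,y=M.T@d@np.array([[1,0],[0,0],[0,1]]);print("turn about tool y to bring x onto d:",np.degrees(np.arctan2(-y,x)))
```

```text
nose [ 0.5438 -0.093   0.032 ]
tail [0.5513 0.0574 0.032 ]
steprear [0.5483 0.0226 0.042 ]
bridge rear [ 0.5411 -0.1111  0.037 ]
bridge front [ 0.5406 -0.1269  0.037 ]
stopface [ 0.538  -0.1999  0.031 ]
[[ 0.959 -0.001  0.282]
 [-0.282 -0.002  0.959]
 [-0.    -1.    -0.002]]
turn about tool y to bring x onto d: 76.14631451614217
```

Request:
apply_moves(moves=[[1,0,0,0,0,8.46,0],[1,0,0,0,0,8.46,0],[1,0,0,0,0,8.46,0],[1,0,0,0,0,8.46,0],[1,0,0,0,0,8.46,0],[1,0,0,0,0,8.46,0],[1,0,0,0,0,8.46,0],[1,0,0,0,0,8.46,0],[1,0,0,0,0,8.46,0]])

```text
time: 1.0
tool_pos: [0.176, 0.5993, 0.2496]
tool_rot: [-0.487, 0.488, -0.512, 0.512]
contact_force: [0.5, 0.4, -0.1]
gripper_width: 0.0
```

Request:
apply_moves(moves=[[1,39,0,28.5,0,0,0],[1,39,0,28.5,0,0,0],[1,39,0,28.5,0,0,0],[1,39,0,28.5,0,0,0],[1,39,0,28.5,0,0,0],[1,39,0,28.5,0,0,0],[1,39,0,28.5,0,0,0],[1,39,0,28.5,0,0,0],[1,39,0,28.5,0,0,0],[1,39,0,28.5,0,0,0],[1,39,10,28.5,0,0,0],[1,39,20,28.5,0,0,0],[1,39,20,28.5,0,0,0],[1,39,20,28.5,0,0,0],[1,0,15,0,0,0,0],[1,0,0,0,0,0,0],[1,0,0,0,0,0,0]])

```text
time: 2.7
tool_pos: [0.5467, 0.0425, 0.1675]
tool_rot: [0.489, -0.489, 0.511, -0.51]
contact_force: [0.5, -0.5, 1.2]
gripper_width: 0.0
```

Run:
```python
from h import *
s=manip.state();print(s)
im=manip.grab_frame("wrist");cv2.imwrite("pics/w1.png",im)
c=manip.calibration("wrist");T=wristT(s,c);np.savez("w1",T=T,mtx=c["mtx"])
for nm,p in(("pad",(.550,.034,.032)),("marks mid",(.5468,-.0468,.032)),("bridge",(.541,-.119,.037)),("tip",s["tool_pos"]-[0,0,.019])):print(nm,proj(p,c["mtx"],T).round(0))
```

```text
{'time': 2.7, 'joint_pos': array([-5.82302631e-02, -6.33949139e-02,  1.87000960e+00,  3.02724595e-04,
        1.33642406e+00, -1.49930754e-02]), 'joint_vel': array([ 0.01742614, -0.02729294, -0.0192362 , -0.00385495,  0.00038142,
        0.00089072]), 'joint_efforts': array([-7.36579299e-01, -3.12955534e+01, -3.45472383e+01, -2.84767285e-02,
        1.21715196e-02,  9.63387793e-04]), 'tool_pos': array([0.54667257, 0.04253389, 0.16749609]), 'tool_rot': array([ 0.48878476, -0.48932837,  0.51115409, -0.51026335]), 'contact_force': array([ 0.51397665, -0.50123493,  1.1591003 ]), 'ft_torque': array([-0.02036939, -0.03680732,  0.00572556]), 'gripper_width': 0.0003441861055794255}
pad [323. 208.]
marks mid [323. 296.]
bridge [320. 368.]
tip [318. 273.]
```

View pics/w1.png

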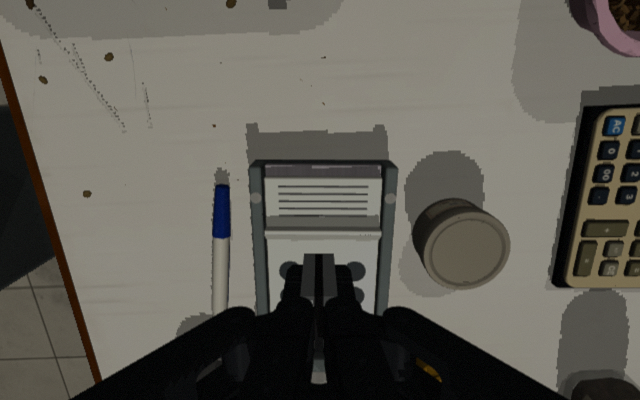

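The wrist picture (push direction is down) shows the slide tail at about row 178, the step at about row 228, the channel sides near cols 268/383, and the shut fingertips near (319,260). The tin is at right and the marker at left, both clear.

Run:
```python
from h import *
w=np.load("w1.npz");g=cv2.cvtColor(cv2.imread("pics/w1.png"),cv2.COLOR_BGR2GRAY)
print("col340 rows160-250",g[160:250,360]);print("row205 255-400",g[205,255:400])
f=lambda u,v,z:ray((u,v),z,w["mtx"],w["T"]).round(4)
for a in((325,178,.032),(325,228,.042),(325,228,.032),(270,205,.032),(382,205,.032),(255,161,.031),(392,161,.031)):print(a,f(*a))
```

```text
col340 rows160-250 [ 32  19  21  24  39  68  68  61  61  62  63  61  62  63  64  62  60  67
  96 129 142 142 144 146 143 114  72  84 126 143 146 145 143 103  63 114
 142 143 144 142 106  66  98 134 145 144 143 114  73  86 126 143 145 143
 116  73  58  77  87  88  86  88  87  89  87  88  78  63  56  57  67 104
 135 142 121 109 118 117 120 121 125 138 143 143 143 143 143 143 144 143]
row205 255-400 [ 68  67  70  70  69  65  60  39  22  26  75 134 144 142 145 143 143 143
 141 143 143 141 142 142 142 145 146 146 143 142 142 145 144 143 145 144
 144 145 145 145 143 144 143 143 145 144 144 144 144 145 145 144 142 144
 144 145 143 145 144 143 144 144 143 145 145 145 145 145 142 145 143 145
 144 144 144 143 144 145 145 145 142 145 144 145 146 145 143 143 146 145
 145 145 144 144 143 144 144 145 144 145 144 145 144 144 144 144 143 144
 143 144 143 144 145 143 142 144 143 142 141 143 143 144 144 145 142 120
  32  11  31  51  62  69  70  69  71  69  70  69  67  67  90 139 139 138
 137]
(325, 178, 0.032) [0.5524 0.0584 0.032 ]
(325, 228, 0.042) [0.5508 0.021  0.042 ]
(325, 228, 0.032) [0.5508 0.0169 0.032 ]
(270, 205, 0.032) [0.5081 0.0384 0.032 ]
(382, 205, 0.032) [0.5965 0.0346 0.032 ]
(255, 161, 0.031) [0.4996 0.0737 0.031 ]
(392, 161, 0.031) [0.6038 0.0692 0.031 ]
```

Request:
apply_moves(moves=[[1,0,15,0,0,0,0],[1,0,15,0,0,0,0],[1,0,15,0,0,0,0],[1,0,15,0,0,0,0],[1,0,15,0,0,0,0],[1,0,15,0,0,0,0],[1,0,10,0,0,0,0],[1,0,0,0,0,0,0],[1,0,0,0,0,0,0],[1,0,0,0,0,0,0],[1,0,0,0,0,0,0]])

```text
time: 3.85
tool_pos: [0.5481, 0.0418, 0.069]
tool_rot: [-0.489, 0.488, -0.51, 0.511]
contact_force: [0.0, 0.1, 0.3]
gripper_width: 0.004
```

Run:
```python
from h import *
s=manip.state();print(s["tool_pos"],s["tool_rot"],s["contact_force"],s["joint_vel"].round(3))
im=manip.grab_frame("wrist");cv2.imwrite("pics/w2.png",im)
```

```text
[0.54814327 0.04183147 0.0689738 ] [-0.48936355  0.48842042 -0.51035352  0.51137862] [0.04219574 0.08309306 0.2618043 ] [-0.001 -0.     0.004  0.002  0.001  0.   ]
```

View pics/w2.png

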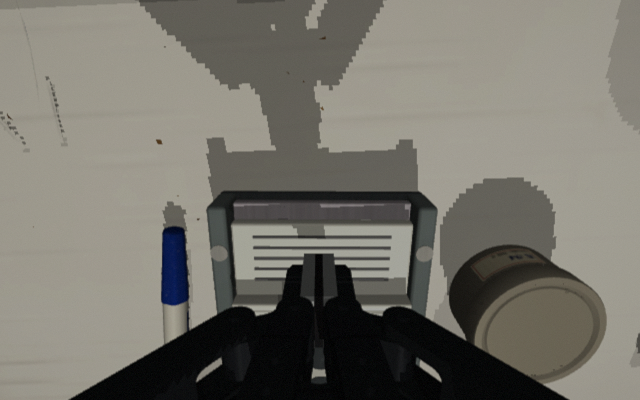

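The slide fills the channel at cols 232-412. The fingertips (about col 319) are centred over the lined thumb pad, just behind the step. Now I'll nudge forward and go down to contact.

Request:
apply_moves(moves=[[1,4,0,0,0,0,0],[1,4,4,1,0,0,0],[1,0,5,1,0,0,0],[1,0,5,0,0,0,0],[1,0,3,0,0,0,0],[1,0,2,0,0,0,0],[1,0,0,0,0,0,0],[1,0,0,0,0,0,0]])

```text
time: 4.7
tool_pos: [0.5488, 0.0338, 0.0492]
tool_rot: [0.489, -0.489, 0.511, -0.511]
contact_force: [-3.2, -1.0, 4.4]
gripper_width: 0.002
```

Request:
apply_moves(moves=[[1,0,2,0,0,0,0],[1,0,2,0,0,0,0],[1,0,0,0,0,0,0],[1,0,0,0,0,0,0]])

```text
time: 5.1
tool_pos: [0.5491, 0.0339, 0.0459]
tool_rot: [0.489, -0.489, 0.511, -0.511]
contact_force: [-4.5, -0.8, 7.3]
gripper_width: -0.001
```

Request:
apply_moves(moves=[[1,0,2,0,0,0,0],[1,0,2,0,0,0,0],[1,0,2,0,0,0,0],[1,0,0,0,0,0,0],[1,0,0,0,0,0,0]])

```text
time: 5.6
tool_pos: [0.5494, 0.0339, 0.0409]
tool_rot: [0.489, -0.489, 0.511, -0.511]
contact_force: [-6.7, -0.6, 13.2]
gripper_width: -0.0
```

Request:
apply_moves(moves=[[1,0,1,0,0,0,0],[1,0,1,0,0,0,0],[1,0,0,0,0,0,0],[1,0,0,0,0,0,0]])

```text
time: 6.0
tool_pos: [0.5499, 0.0339, 0.0407]
tool_rot: [0.489, -0.489, 0.511, -0.511]
contact_force: [-11.4, 0.6, 22.8]
gripper_width: -0.001
```

Request:
apply_moves(moves=[[1,0,1,-1,0,0,0],[1,0,1,-1,0,0,0],[1,0,0.5,0,0,0,0],[1,0,0,0,0,0,0],[1,0,0,0,0,0,0]])

```text
time: 6.5
tool_pos: [0.5498, 0.0339, 0.0405]
tool_rot: [-0.49, 0.488, -0.51, 0.512]
contact_force: [-13.4, 0.6, 31.6]
gripper_width: -0.001
```

Request:
apply_moves(moves=[[1,2,0,0,0,0,0],[1,2,0,0,0,0,0],[1,2,0,0,0,0,0],[1,2,0,0,0,0,0],[1,2,0,0,0,0,0]])

```text
time: 7.0
tool_pos: [0.5511, 0.0279, 0.0407]
tool_rot: [-0.493, 0.484, -0.511, 0.511]
contact_force: [-4.8, 16.3, 25.9]
gripper_width: 0.003
```

Run:
```python
from h import *
a=manip.grab_frame("scene");b=manip.grab_frame("top")
a=cv2.resize(a[180:290,220:380],(800,550),interpolation=cv2.INTER_CUBIC)
cv2.imwrite("pics/s3.png",a);g=cv2.cvtColor(b,cv2.COLOR_BGR2GRAY);print(g[197:220:11,240:370])
```

```text
[[ 45  45  44  44  44  43  43  43  44  44  43  43  45  44  45  47  54  61
   65  65  65  66  66  65  64  57  52  52  61  77  86  71  53  61 106 163
  202 213 211 206 203 197 174 125  83  71  70  71  81 115 159 177 157 110
   77  72  71  73  88 129 175 187 154 107  82  79  80  85 110 161 205 221
  219 202 157  96  64  61  63  73  94 118 127 129 131 133 139 151 162 172
  179 184 184 184 184 184 185 184 185 185 183 176 161 149 133 101  81  80
   80  78  72  67  64  64  64  68  84 109 126 130 135 152 181 195 196 196
  197 196 196 197]
 [134 118  95  74  56  46  46  46  48  49  50  51  52  55  59  63  64  64
   64  64  64  65  63  57  51  50  49  50  51  51  67 111 166 195 202 201
  201 200 200 200 198 186 155 110  79  71  70  73  88 130 170 175 140  96
   74  70  70  75  98 143 178 172 125  84  73  72  73  81 116 162 191 199
  195 170 114  67  55  56  59  72  93 107 113 114 115 121 134 150 163 171
  174 176 177 178 181 182 183 183 185 185 185 184 174 147 111  84  76  80
   80  75  68  64  63  63  63  67  84 109 125 130 135 155 182 194 196 195
  195 196 196 198]
 [ 69  71  74  77  79  83  85  90  96 106 105  90  72  65  64  64  64  63
   64  63  61  58  52  49  49  49  49  51  64 108 164 196 207 211 214 209
  203 201 200 199 196 181 140  96  74  70  71  80 107 152 181 171 124  84
   72  71  72  84 118 159 177 159 114  81  72  72  74  88 126 170 195 201
  197 173 113  66  54  55  58  76  99 111 114 115 116 117 127 147 162 167
  168 169 168 170 169 169 170 171 170 170 168 160 142 123 100  80  72  72
   72  70  66  59  56  56  56  59  73  95 110 116 125 151 181 195 196 197
  197 197 197 196]]
```

View pics/s3.png

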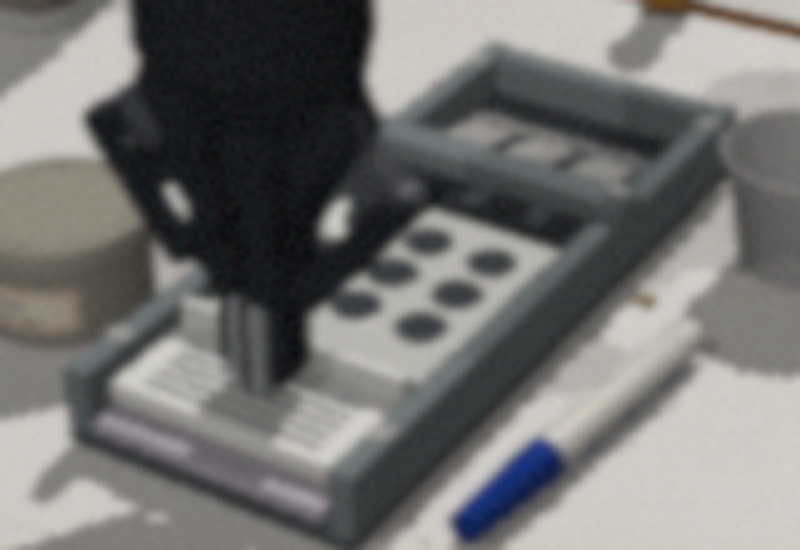

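The slide sits level, well below the rail tops. The tips are on the pad against the step, and the nose is free of the bridge. I'll push on in stages.

Request:
apply_moves(moves=[[1,3,0.5,0,0,0,0],[1,3,0.5,0,0,0,0],[1,3,0,0,0,0,0],[1,3,0,0,0,0,0],[1,3,0,0,0,0,0]])

```text
time: 7.6
tool_pos: [0.551, 0.0139, 0.0407]
tool_rot: [0.494, -0.483, 0.512, -0.511]
contact_force: [-5.7, 20.5, 31.5]
gripper_width: -0.001
```

Request:
apply_moves(moves=[[1,3,0,0,0,0,0],[1,3,0,0,0,0,0],[1,3,0,0,0,0,0],[1,3,0,0,0,0,0],[1,3,0,0,0,0,0]])

```text
time: 8.1
tool_pos: [0.5503, -0.001, 0.0408]
tool_rot: [0.494, -0.484, 0.512, -0.511]
contact_force: [-7.1, 21.2, 32.9]
gripper_width: 0.002
```

Request:
apply_moves(moves=[[1,3,0,0,0,0,0],[1,3,0,0,0,0,0],[1,3,0,0,0,0,0],[1,3,0,0,0,0,0],[1,3,0,0,0,0,0],[1,3,0,0,0,0,0]])

```text
time: 8.7
tool_pos: [0.5494, -0.019, 0.0408]
tool_rot: [0.494, -0.484, 0.512, -0.511]
contact_force: [-7.5, 22.7, 34.3]
gripper_width: 0.002
```

Request:
apply_moves(moves=[[1,3,0,0,0,0,0],[1,3,0,0,0,0,0],[1,3,0,0,0,0,0],[1,3,0,0,0,0,0],[1,3,0,0,0,0,0],[1,3,0,0,0,0,0]])

```text
time: 9.3
tool_pos: [0.5486, -0.0355, 0.0409]
tool_rot: [0.494, -0.483, 0.513, -0.51]
contact_force: [-7.2, 29.3, 34.6]
gripper_width: -0.0
```

Request:
apply_moves(moves=[[1,3,0,0,0,0,0],[1,3,0,0,0,0,0],[1,3,0,0,0,0,0],[1,3,0,0,0,0,0],[1,3,0,0,0,0,0]])

```text
time: 9.8
tool_pos: [0.5479, -0.0508, 0.0409]
tool_rot: [0.494, -0.483, 0.513, -0.51]
contact_force: [-7.3, 27.4, 37.2]
gripper_width: 0.004
```

Run:
```python
from h import *
s=manip.state();print(s["tool_pos"],s["contact_force"],s["ft_torque"])
a=manip.grab_frame("scene")
cv2.imwrite("pics/s4.png",cv2.resize(a[180:290,220:380],(800,550),interpolation=cv2.INTER_CUBIC))
```

```text
[ 0.54791624 -0.05076857  0.04088406] [-7.28564104 27.41949944 37.24644867] [4.71124653 1.30876889 0.00794728]
```

View pics/s4.png

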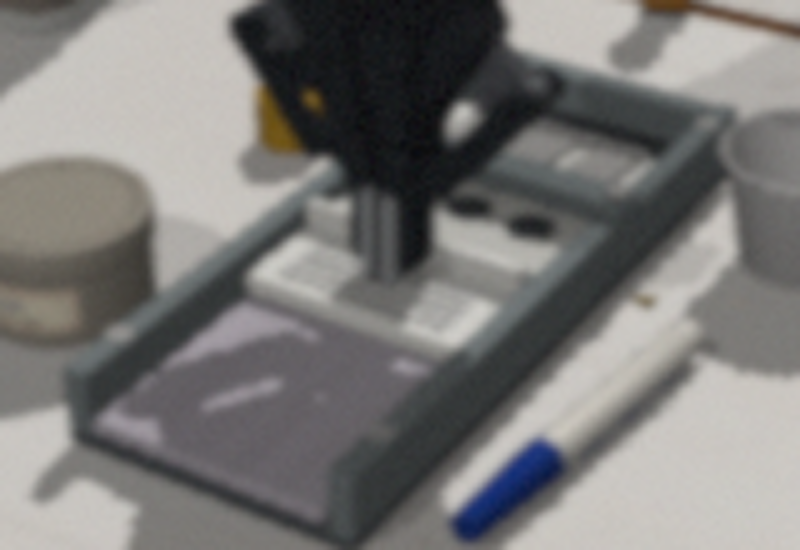

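The slide has its nose under the bridge and leaf, and the bed is still down. Carrying on to the stop.

Request:
apply_moves(moves=[[1,3,0,0,0,0,0],[1,3,0,0,0,0,0],[1,3,0,0,0,0,0],[1,3,0,0,0,0,0],[1,3,0,0,0,0,0],[1,3,0,0,0,0,0]])

```text
time: 10.45
tool_pos: [0.547, -0.0689, 0.0409]
tool_rot: [0.494, -0.483, 0.513, -0.51]
contact_force: [-6.9, 28.6, 38.4]
gripper_width: -0.0
```

Request:
apply_moves(moves=[[1,2,0,0,0,0,0],[1,2,0,0,0,0,0],[1,1.5,0,0,0,0,0],[1,1.5,0,0,0,0,0]])

```text
time: 10.85
tool_pos: [0.5467, -0.0758, 0.0409]
tool_rot: [0.494, -0.483, 0.513, -0.51]
contact_force: [-7.0, 28.3, 37.5]
gripper_width: 0.003
```

Request:
apply_moves(moves=[[1,1.5,0,0,0,0,0],[1,1.5,0,0,0,0,0],[1,1,0,0,0,0,0]])

```text
time: 11.15
tool_pos: [0.5465, -0.079, 0.0409]
tool_rot: [0.494, -0.482, 0.513, -0.509]
contact_force: [-6.0, 33.8, 39.5]
gripper_width: 0.002
```

Request:
apply_moves(moves=[[1,1,0,0,0,0,0],[1,1,0,0,0,0,0]])

```text
time: 11.35
tool_pos: [0.5466, -0.0791, 0.0409]
tool_rot: [0.495, -0.481, 0.515, -0.508]
contact_force: [-7.0, 40.9, 40.1]
gripper_width: 0.001
```

Progress has stalled at y = -0.079, where home was expected at -0.080, and the force is rising. That looks like the stop. Checking by picture.

Run:
```python
from h import *
a=manip.grab_frame("scene")
a=cv2.resize(a[180:290,220:380],(800,550),interpolation=cv2.INTER_CUBIC)
cv2.imwrite("pics/s5.png",a)
```

```text
(no output)
```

View pics/s5.png

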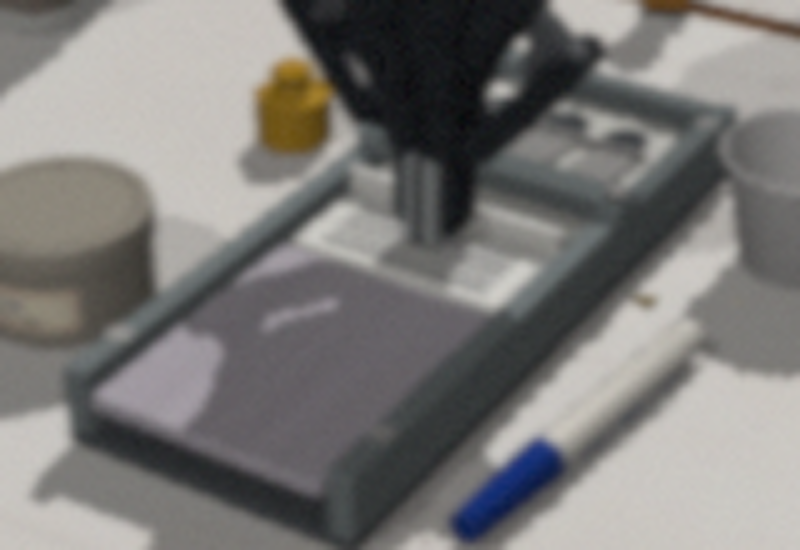

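The bed has sprung up behind the slide (a gap shows under its front edge), and the marks are now beyond the bridge at the stop. I'll ease off the forward push before lifting, so the step isn't dragged up.

Request:
apply_moves(moves=[[1,-2,0,0,0,0,0],[1,-2,-1,0,0,0,0],[1,0,-1,0,0,0,0],[1,0,0,0,0,0,0]])

```text
time: 11.8
tool_pos: [0.5465, -0.0788, 0.0409]
tool_rot: [0.494, -0.484, 0.512, -0.511]
contact_force: [-1.1, 22.6, 24.7]
gripper_width: 0.002
```

Request:
apply_moves(moves=[[1,-2,-1,0,0,0,0],[1,-1,-1,0,0,0,0],[1,0,0,0,0,0,0],[1,0,0,0,0,0,0]])

```text
time: 12.2
tool_pos: [0.5463, -0.0786, 0.041]
tool_rot: [-0.492, 0.485, -0.51, 0.512]
contact_force: [3.3, 10.7, 10.7]
gripper_width: 0.0
```

Request:
apply_moves(moves=[[1,-1,0,-0.5,0,0,0],[1,-1,-1,0,0,0,0],[1,0,0,0,0,0,0],[1,0,0,0,0,0,0]])

```text
time: 12.6
tool_pos: [0.5451, -0.0784, 0.041]
tool_rot: [-0.491, 0.486, -0.509, 0.513]
contact_force: [4.5, 4.7, 6.8]
gripper_width: -0.0
```

Request:
apply_moves(moves=[[1,-1,-0.5,0.5,0,0,0],[1,-0.5,-1,0,0,0,0],[1,-0.5,-1,0,0,0,0],[1,0,-1,0,0,0,0],[1,0,0,0,0,0,0]])

```text
time: 13.1
tool_pos: [0.541, -0.0767, 0.0411]
tool_rot: [0.488, -0.489, 0.512, -0.51]
contact_force: [-0.9, -0.6, 2.1]
gripper_width: 0.0
```

Request:
apply_moves(moves=[[1,0,-1,0,0,0,0],[1,0,-2,0,0,0,0],[1,0,-5,0,0,0,0],[1,0,-10,0,0,0,0],[1,0,-20,0,0,0,0],[1,-10,-20,0,0,0,0],[1,-20,-20,0,0,0,0],[1,-25,-20,0,0,0,0],[1,-30,-20,0,0,0,0],[1,-30,-20,0,0,0,0],[1,-30,0,0,0,0,0],[1,-30,0,0,0,0,0],[1,-30,0,0,0,0,0],[1,-20,0,0,0,0,0],[1,0,0,0,0,0,0],[1,0,0,0,0,0,0]])

```text
time: 14.7
tool_pos: [0.552, 0.1478, 0.1805]
tool_rot: [-0.489, 0.489, -0.51, 0.511]
contact_force: [0.5, -0.4, 0.2]
gripper_width: -0.001
```

Run:
```python
from h import *
a=manip.grab_frame("scene");b=manip.grab_frame("top");cv2.imwrite("pics/top6.png",b)
a=cv2.resize(a[170:300,220:400],(720,520),interpolation=cv2.INTER_CUBIC)
b2=cv2.resize(b[140:270,230:370],(560,520),interpolation=cv2.INTER_CUBIC)
cv2.imwrite("pics/f6.png",cv2.resize(np.hstack([a,b2]),(800,325)))
o=cv2.imread("pics/top0.png");g=cv2.cvtColor(b,cv2.COLOR_BGR2GRAY);print(g[208,275:370])
```

```text
[166 162 158 156 155 155 155 154 154 154 154 155 155 155 155 155 152 136
 105  87 122 169 182 184 194 191 185 186 184 193 195 193 183 153 142 149
 167 194 201 197 180 151 143 146 137 124 121 123 124 124 125 129 141 155
 165 167 169 168 168 168 168 169 170 169 170 169 167 157 141 128 102  83
  79  79  83 102 149 192 193 168 141 122 117 121 125 130 148 174 186 188
 188 188 188 189 189]
```

View pics/f6.png

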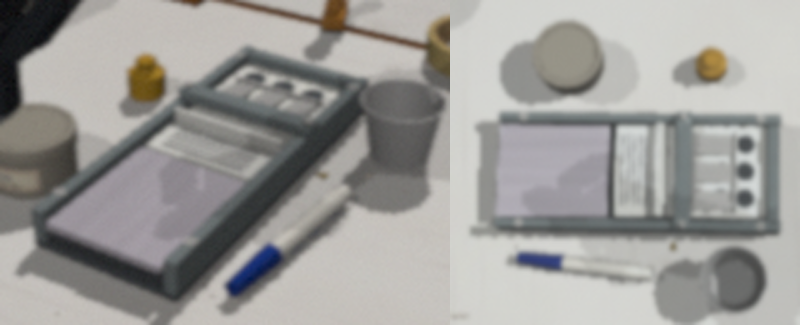

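Run:
```python
from h import *
c=manip.calibration("top")
print("tail",ray((295.3,208),.022,c["mtx"],c["T"]),"nose",ray((354.5,208),.022,c["mtx"],c["T"]))
manip.job_done();print(manip.state()["time"])
```

```text
tail [ 0.54701415 -0.04979728  0.022     ] nose [ 0.54220791 -0.19557876  0.022     ]
the job is handed in; nothing more can be done
the job is handed in; nothing more can be done
```

The slide is home against the end stop, and the bed has sprung up behind it. I handed the job in with the clock at about 15 s of the 35 s allowed.

**What I did:** With the gripper shut, I put the fingertips on the thumb pad and pressed the bed fully down. I then pushed against the thumb step with 26–40 N still pressing down, taking the slide under the bridge and leaf spring. At y = -0.079 m it stopped moving (I expected -0.080) and the push force rose to about 41 N. I eased off the push before lifting, so the step would not be dragged up, and moved the arm well away.

**Last checks:**
- **Slide at the stop:** the final top view shows no dark gap between the nose and the stop. There is a dark strip of roughly 6–7 mm between the bed's end and the slide's tail, where 6 mm is expected.
- **Bed:** the scene view shows it raised.
- **Leaf:** the leaf lies over the slide.
- **Bystanders:** the tin, weight, cup and marker look unmoved, and the stamp and tape were never approached. I judged this by eye and did not measure it.
- **Forces:** the contact readings were near zero once the arm was clear.

**One disagreement:** the rough single-pixel edge readings put the nose about 4–5 mm short of the stop position I had estimated earlier. They also make the slide 146 mm long instead of 150. One pixel is about 2.4 mm, so I trusted the hard stop and the missing gap over that reading.

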